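# Lay out the soldering bench

## Task

Get the bench ready for soldering: put the flat metal tin in the middle of the cork mat behind the circuit-board holder (on its far side as you look from the robot) and stand the solder reel upright, centred, on top of the tin. Stand the flux jar in the middle of the cork mat that lies between the board holder and the soldering-iron rest, and lay the roll of tape flat in the middle of the cork mat behind the iron rest. Keep the jar upright all the way, and leave the mug where it is.

Things in the scene. Friction and masses are not known exactly. Their poses are not given: they have to be found in the camera images.
- tin: Flat closed rectangular tin of plain steel, 86 mm (x) x 56 mm (y) x 24 mm high, 90 g, loose, lying flat, turned up to about 45 degrees either way. Origin: centre of its underside, z up.
- spool: Reel of solder, loose, standing upright: 48 mm across, 40 mm high, black flanges top and bottom, grey winding, 200 g. Its side can be gripped as a plain cylinder 48 mm across. Origin: centre of its underside, z up its axis.
- jar: Flux jar of amber glass with a black cap, loose, standing upright: 44 mm across, 58 mm high, 90 g. Origin: centre of its underside, z up its axis.
- tape: Roll of pale masking tape, a ring lying flat, loose: 58 mm outside, 38 mm hole, 25 mm high, 50 g. Origin: centre of its underside, on the axis of the hole, z up.
- mat_mid: A square cork mat, 95 x 95 x 4 mm, fixed to the bench; one of three that look alike, the one between the board holder and the iron rest. Origin: centre of its underside, z up, x and y along its edges.
- mat_holder: A square cork mat, 95 x 95 x 4 mm, fixed to the bench; one of three that look alike, the one behind the board holder, about 145 mm beyond it (+x). Origin: centre of its underside, z up, x and y along its edges.
- mat_rest: A square cork mat, 95 x 95 x 4 mm, fixed to the bench; one of three that look alike, the one behind the iron rest, about 145 mm beyond it (+x). Origin: centre of its underside, z up, x and y along its edges.
- board_holder: Circuit-board holder, fixed: dark base 100 mm (x) x 70 mm (y), two aluminium jaws, a green circuit board held level between them, 46 mm high in all, with a small black clamp knob reaching to 53 mm from its centre at its -y side. It stands on the left or on the right. Origin: centre of its underside, z up.
- iron_rest: Soldering-iron rest, fixed: dark base 100 mm (x) x 70 mm (y) with a slanting steel funnel in which a black-handled iron (cold) leans up towards the robot, to about 120 mm high and about 115 mm from the centre at its -x side. It stands on the side that the board holder does not. Origin: centre of its underside, z up.
- mug: White mug with a handle, 76 mm across, 85 mm high, loose; not part of the job, to be left where it is. Origin: centre of its underside, z up.
Mind the look-alikes: they are no part of the job. What is shaped like the spool but pink is not meant.

How it is judged:
At the end, for the whole second after the job is handed in: Tin on the mat behind the board holder, jar on the mat between, tape on the mat behind the iron rest, each within 15 mm of its mat's centre; reel on the tin within 12 mm of its centre; all same side up as at the start (under 0.12 rad tilt), released, at rest. Any yaw (horizontal distance between tin and mat_holder below 0.015 m and z of tin in the frame of mat_holder between 0.001 and 0.008 m and angle between each of tin, spool, jar, tape's own z axis and vertical below 0.12 rad and linear speed of each of tin, spool, jar, tape below 0.02 m/s and angular speed of each of tin, spool, jar, tape below 0.2 rad/s and horizontal distance between spool and tin below 0.012 m and z of spool in the frame of tin between 0.02 and 0.028 m and horizontal distance between jar and mat_mid below 0.015 m and z of jar in the frame of mat_mid between 0.001 and 0.008 m and horizontal distance between tape and mat_rest below 0.015 m and z of tape in the frame of mat_rest between 0.001 and 0.008 m); the robot touches nothing.
It fails at once if the mug is moved by more than 30 mm (distance of mug from where it was at the start of the episode above 0.03 m).
It fails at once if the flux jar is tipped by more than 0.6 rad (angle between jar's own z axis and vertical above 0.6 rad).
It also fails if it takes over 115 s, if anything falls off the work surface, if the arm or the gripper's body presses on something with over 40 N, if the wrist force passes 120 N, or if a joint passes its speed limit or range.

## Robot

A 6-joint arm with a two-finger parallel gripper is mounted at the origin on the work surface. World frame = base frame: x ahead of the robot, y to its left, z up, the work surface at z = 0. Lengths are in m, angles in rad, forces in N, time in s.
With the tool pointing down it reaches from about 0.35 to 0.875 m from the base axis. Payload 4.2 kg.
Tool frame: the origin (TCP) lies midway between the tips of the shut fingers; the grasp point (between the pads) lies 19 mm behind it; z points along the fingers, y is the line along which they close (so a half turn about z gives the same grasp; the last joint's range is limited). The gripper opens to 85 mm and grips with 20 to 120 N. Pads are 22 mm wide; open, the fingers measure 114 mm over their backs; the gripper's body (76 mm by 85 mm) begins 54 mm behind the grasp point. The pads swing forward as they close: fully open they stand 13 mm farther back than shut.
Start: joints at [1.47, 0.385, 0.008, 0, -1.194, -0.259], TCP at [0.22, 0.585, 0.204] pointing down, gripper open.
Joint ranges: [-3.14, 3.14], [-1.21, 2.06], [-1.07, 1.41], [-3.16, 2.05], [-2.99, -0.16], [-3.1, 3.1]. Speed limits (rad/s): [2.79, 2.79, 3.14, 3.14, 3.14, 3.14].

## Interface

Orientations are given as a unit quaternion [x, y, z, w].
In Python, from plant import bot gives the robot as it stands. Calls block until the motion is done:
- bot.goto(position, orientation): joint-space move of the TCP to a pose.
- bot.move_straight(position, speed=0.15, attitude=None, guard=None): straight line of the TCP; attitude=None keeps the orientation; speed is the mean speed in m/s. With guard (N) it stops when the force on the tool has changed by that much, and returns True; else False.
- bot.goto_joints(angles): joint-space move.
- bot.open_gripper() and bot.grab(grasp_force=None): open the fingers fully, or close them until they stop; grasp_force is the grip in N (None keeps the last).
- bot.dwell(seconds).
- bot.solve_ik(position, orientation): joint angles nearest the present ones, or None.
- bot.snapshot(name): name is "side" or "top" or "wrist"; returns a dict with "image" (420x560x3 uint8, blue, green, red), "fx", "fy", "cx", "cy" (pixels), "k1" (the pictures are not rectified: a ray, as slopes to the right and down, at radius r is drawn at 1 + k1 r^2 times it, then the intrinsics apply), "rvec" (rotation vector, rad) and "tvec" (3), from world to camera coordinates, as OpenCV has them. Camera axes: x right, y down, z forward; pixel columns grow to the right and rows downward; lengths in m; the calibration is good to about 2 mm. A picture is of the moment at which its call begins. There is no depth.
A pose or a line that the arm cannot do raises bot.MotionError and nothing moves.
- bot.hand_in(): hands the job in; it is judged then, once.
Trained networks look in the newest picture that a camera, given by its name, has taken for a name from the list of things; names that differ only in an ending like _2 or _b are one class to them, and where a whole thing is asked for, a point or a joint stands for the part that bears it (a point fixed in the world has none). Each returns a list of dicts, best first, with "score" (0 to 1); they miss things now and then, are a little off and sometimes report something else, mostly with a low value. They report only what shows in the picture. A call takes as long as a camera call. They do not tell look-alikes from the thing itself.
- bot.cut_out(camera, label): "region" (420x560 bool, what is visible of it) and "position" ([column, row] in pixels, amid what is visible of it).
Readings, each from a call of its own:
- bot.current_time(): time.
- bot.current_qpos(): joint angles.
- bot.current_joint_vel(): joint speeds.
- bot.current_effort(): joint torques, N m.
- bot.current_ee_pos(): TCP position.
- bot.current_orientation(): TCP orientation.
- bot.current_force(): force on the tool from outside, world axes, zero at the start.
- bot.current_ft_torque(): the same for the moment, N m.
- bot.current_width(): opening from 0.0 (shut) to 1.0 (fully open).
- bot.current_finger_force(): force on a finger pad.
Only numpy, scipy, OpenCV 4.12 (cv2) and the standard library are available. Lean on these libraries where they do the work, as an engineer would, in place of code of your own. Each camera call takes 0.05 s, during which the arm holds its last target. There are 200 camera calls.

## Working session

There is one attempt and no reset: what is moved stays moved. The work goes in short steps, each a Python script; the robot and the scene stay as the last script left them, time stands still between calls to the robot, and variables do not carry over. Pictures are saved under pics/ and viewed, at most 14 in all, crops included, and the job is handed in when it is done.

```bash
ls; mkdir -p pics
python3 - <<'E'
from plant import bot
import cv2
for c in ("top","side"):
    s=bot.snapshot(c); cv2.imwrite(f"pics/{c}0.png",s["image"])
    print(c,s["fx"],s["k1"],s["rvec"],s["tvec"])
    for n in ["tin","spool","jar","tape","mat_mid","board_holder","iron_rest","mug"]:
        print(n,[(round(d["score"],2),[int(v) for v in d["position"]],int(d["region"].sum())) for d in bot.cut_out(c,n)])
E
```

```text
pics
top 400.4180702163774 0.024458275475714136 [ 2.17383058 -2.17210595  0.09751275] [0.01993923 0.48954554 1.01751303]
tin [(0.66, [156, 178], 765)]
spool [(0.75, [109, 259], 384), (0.72, [144, 273], 365), (0.63, [144, 239], 373)]
jar [(0.74, [285, 160], 286), (0.38, [155, 179], 812)]
tape [(0.55, [419, 243], 372)]
mat_mid [(0.84, [283, 221], 1281), (0.17, [145, 238], 394)]
board_holder [(0.66, [219, 230], 1176)]
iron_rest [(0.64, [355, 239], 1229)]
mug [(0.66, [431, 159], 1146)]
side 479.12517770459635 0.05948225020149399 [ 2.10993546 -0.26210726  0.14135785] [-0.46234148  0.13603514  1.08290283]
tin [(0.68, [283, 230], 817), (0.56, [294, 166], 384)]
spool [(0.82, [242, 166], 236), (0.73, [224, 155], 197)]
jar [(0.8, [344, 218], 451)]
tape [(0.87, [303, 351], 778)]
mat_mid [(0.72, [277, 233], 860)]
board_holder [(0.95, [259, 195], 980)]
iron_rest [(0.69, [281, 274], 1888)]
mug [(0.93, [415, 322], 2549)]
```

View pics/top0.png

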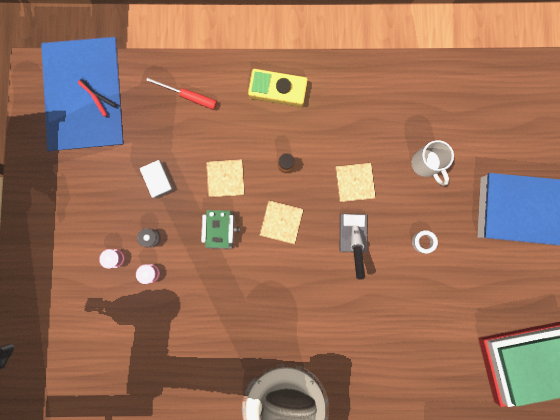

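View pics/side0.png

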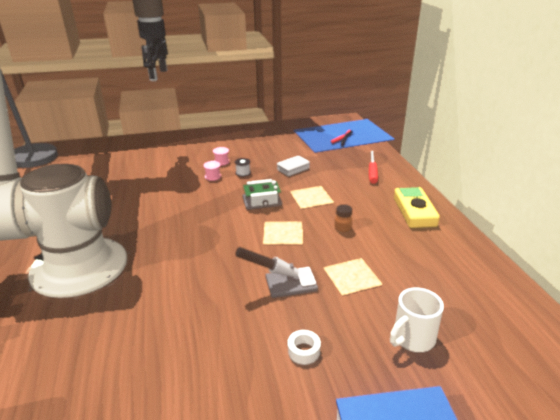

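The top view shows the mats at (225,178) behind the green board holder (on the left), (282,222) in the middle, and (356,182) behind the iron rest. The tin is at (156,179), the grey and black reel at (148,238) with pink look-alikes at (111,259) and (147,274). The jar is at (287,162), the tape at (425,242) and the mug at (434,158). The side view agrees.

```bash
cat > h.py <<'E'
from plant import bot
import numpy as np, cv2
from scipy.optimize import minimize
def cam(s): return np.array([[s["fx"],0,s["cx"]],[0,s["fy"],s["cy"]],[0,0,1.]]),np.array([s["k1"],0,0,0.])
def unproj(s,px,z):
    K,D=cam(s); u=cv2.undistortPoints(np.array(px,float).reshape(-1,1,2),K,D)[:,0]
    R=cv2.Rodrigues(np.array(s["rvec"]))[0]; c=-R.T@np.array(s["tvec"]).ravel()
    d=np.c_[u,np.ones(len(u))]@R
    return (c+d*((z-c[2])/d[:,2])[:,None])[:,:2]
def proj(s,P):
    K,D=cam(s); return cv2.projectPoints(np.array(P,float),np.array(s["rvec"]),np.array(s["tvec"]),K,D)[0][:,0]
T=np.linspace(0,2*np.pi,40)
def cyl(r): return np.c_[r*np.cos(T),r*np.sin(T)]
def box(a,b): return np.array([[a,b],[a,-b],[-a,-b],[-a,b]])/2
SH={"tin":(box(.086,.056),.024,0),"spool":(cyl(.024),.04,0),"jar":(cyl(.022),.058,0),"tape":(cyl(.029),.025,0),
 "mat":(box(.095,.095),.004,0),"mug":(cyl(.038),.085,0)}
def fit(s,mask,kind,z0=0):
    """pose (x,y,yaw) whose projected hull best overlaps the mask (soft IoU at 4x)"""
    foot,h,_=SH[kind]; F=4
    m=cv2.morphologyEx(mask.astype(np.uint8),cv2.MORPH_CLOSE,np.ones((3,3)))
    n,l,st,_=cv2.connectedComponentsWithStats(m); m=(l==1+st[1:,4].argmax()).astype(np.uint8)
    cs=cv2.findContours(m,cv2.RETR_EXTERNAL,2)[0]; cv2.drawContours(m,cs,-1,1,-1)
    M=cv2.resize(m.astype(np.float32),None,fx=F,fy=F,interpolation=cv2.INTER_LINEAR)
    ys,xs=np.nonzero(m); c0=unproj(s,[[xs.mean(),ys.mean()]],z0+h/2)[0]
    def cost(p):
        c,sn=np.cos(p[2]*10),np.sin(p[2]*10); f=foot@np.array([[c,sn],[-sn,c]])+p[:2]
        P=np.r_[np.c_[f,np.full(len(f),z0)],np.c_[f,np.full(len(f),z0+h)]]
        q=((proj(s,P)+.5)*F-.5)
        I=np.zeros(M.shape,np.float32); cv2.fillConvexPoly(I,np.round(cv2.convexHull((q).astype(np.float32))*16).astype(int),1.,shift=4)
        return 1-np.minimum(I,M).sum()/np.maximum(I,M).sum()
    best=None
    for y in (np.arange(-.7,.8,.25) if len(foot)==4 else [0]):
        r=minimize(cost,[*c0,y/10],method="Nelder-Mead",options=dict(initial_simplex=np.array([*c0,y/10])+np.array([[0,0,0],[.01,0,0],[0,.01,0],[0,0,.02]])))
        if best is None or r.fun<best.fun: best=r
    return np.r_[best.x[:2],best.x[2]*10],1-best.fun
E
python3 - <<'E'
from h import *
for c in ("top","side"):
    s=bot.snapshot(c); R=cv2.Rodrigues(s["rvec"])[0]; print(c,"at",(-R.T@s["tvec"]).round(3))
    for n in ["tin","spool","jar","tape","mat_mid","mat_holder","mat_rest","mug"]:
        for d in bot.cut_out(c,n):
            if d["score"]>.15:
                p,i=fit(s,d["region"],n.split("_")[0]); print(n,round(d["score"],2),[int(v) for v in d["position"]],p.round(4),round(i,2))
s=bot.snapshot("top")
print(unproj(s,[[225,178],[282,222],[356,182],[219,229],[354,233]],.004).round(3))
s=bot.snapshot("wrist");cv2.imwrite("pics/w0.png",s["image"]);R=cv2.Rodrigues(s["rvec"])[0];print((-R.T@s["tvec"]),R)
print(bot.current_orientation(),bot.current_ee_pos())
E
```

```text
top at [0.394 0.018 1.058]
tin 0.58 [157, 177] [0.5836 0.3394 0.4542] 0.9
tin 0.21 [222, 178] [0.5871 0.1675 0.0072] 0.63
spool 0.96 [144, 238] [0.4292 0.3536 0.1295] 0.93
spool 0.79 [108, 262] [0.3749 0.4463 0.32  ] 0.93
spool 0.74 [356, 237] [ 0.4217 -0.1802  0.0935] 0.29
spool 0.55 [147, 271] [0.3354 0.3541 0.0707] 0.89
jar 0.69 [284, 160] [ 0.6236 -0.0026  0.0897] 0.92
tape 0.57 [416, 241] [ 0.4186 -0.3595  0.1914] 0.93
mat_mid 0.93 [282, 221] [ 0.4717  0.0097 -0.2432] 0.96
mat_holder 0.62 [223, 180] [0.5892 0.1594 0.0623] 0.94
mat_rest 0.75 [354, 180] [ 0.5785 -0.1872  0.1036] 0.95
mug 0.68 [433, 159] [ 0.6298 -0.3753 -0.2107] 0.84
side at [ 0.244 -0.938  0.682]
tin 0.97 [293, 164] [0.5866 0.346  0.4607] 0.9
tin 0.33 [241, 167] [0.4321 0.378  1.4188] 0.71
spool 0.71 [212, 170] [ 0.3405  0.3631 -0.0153] 0.64
spool 0.57 [221, 154] [0.3778 0.4537 0.1405] 0.87
jar 0.84 [343, 217] [ 0.6251  0.0021 -0.0745] 0.91
tape 0.85 [302, 348] [ 0.4199 -0.3589  0.164 ] 0.93
mat_mid 0.89 [279, 233] [ 0.4712  0.0157 -0.2512] 0.93
mat_mid 0.19 [341, 217] [0.6419 0.0444 0.4363] 0.52
mat_holder 0.56 [307, 196] [0.5895 0.166  0.0427] 0.93
mat_rest 0.9 [350, 276] [ 0.5792 -0.1845  0.1021] 0.95
mug 0.79 [417, 320] [ 0.6303 -0.373   0.0352] 0.95
mug 0.53 [278, 276] [ 0.4274 -0.1951  0.0529] 0.5
[[ 0.587  0.16 ]
 [ 0.47   0.008]
 [ 0.577 -0.189]
 [ 0.451  0.174]
 [ 0.441 -0.181]]
[0.28966287 0.55911303 0.3739708 ] [[-3.50965896e-01 -9.36387864e-01  8.41654505e-04]
 [-8.95259021e-01  3.35813657e-01  2.92814740e-01]
 [-2.74470808e-01  1.02014489e-01 -9.56168824e-01]]
[ 9.83864667e-01 -1.78914272e-01 -8.26131038e-06 -1.61521789e-05] [0.22000525 0.58496978 0.20421494]
```

```bash
cat >> h.py <<'E'
def q(a): return [np.cos(a/2),np.sin(a/2),0.,0.]
def over(x,y,a,z):
    now=np.array(bot.current_qpos()); c=[]
    for k in (-1,0,1):
        j=bot.solve_ik([x,y,z],q(a+k*np.pi))
        if j is not None: c.append((np.abs(np.array(j)-now).max(),a+k*np.pi))
    a=min(c)[1]; bot.goto([x,y,z],q(a)); return a
def pick(x,y,a,z,force=40,hz=.16):
    a=over(x,y,a,hz); hit=bot.move_straight([x,y,z],.15,guard=15)
    bot.grab(force); w=bot.current_width(); print("pick hit",hit,"z",np.round(bot.current_ee_pos(),4),"w",round(w,3),"F",round(bot.current_finger_force(),1))
    bot.move_straight([x,y,hz],.2); print("held w",round(bot.current_width(),3)); return a
def place(x,y,a,z,hz=.16):
    over(x,y,a,hz); hit=bot.move_straight([x,y,z+.02],.2); hit=bot.move_straight([x,y,z],.05,guard=8)
    print("place hit",hit,np.round(bot.current_ee_pos(),4)); bot.open_gripper(); bot.move_straight([x,y,hz],.2); print("t",bot.current_time())
E
python3 - <<'E'
from h import *
print(bot.current_time())
pick(.585,.343,.457,.001)
place(.5893,.163,.05,.006)
s=bot.snapshot("top");cv2.imwrite("pics/t1.png",s["image"])
s=bot.snapshot("side");cv2.imwrite("pics/s1.png",s["image"])
for c in ("top","side"):
    s=bot.snapshot(c)
    for n in ("tin","spool"):
        for d in bot.cut_out(c,n):
            if d["score"]>.2: print(c,n,d["position"],*fit(s,d["region"],n,.004 if n=="tin" else 0))
E
```

```text
1.9
pick hit False z [0.585  0.343  0.0009] w -0.004 F 0.0
held w 0.001
place hit False [0.5893 0.1629 0.0058]
t 10.25
top tin [157.7, 179.6] [0.57998028 0.33664511 0.45002024] 0.8528697490692139
top spool [145.9, 237.3] [ 0.42909506  0.35240934 -0.0250465 ] 0.8961065411567688
top spool [154.9, 270.5] [0.34897946 0.31586902 0.23229391] 0.15394699573516846
side tin [293.0, 166.9] [0.58283143 0.33948911 0.55001837] 0.8578788638114929
side tin [308.8, 196.6] [ 0.57998035  0.1423656  -0.01040651] 0.8860775232315063
side spool [239.2, 165.9] [0.42910678 0.36002087 0.03423338] 0.8410834670066833
side spool [223.4, 153.1] [0.37646292 0.454009   0.10938897] 0.844105064868927
side spool [210.6, 169.8] [ 0.33639603  0.35773793 -0.14911921] 0.8440012335777283
```

View pics/s1.png

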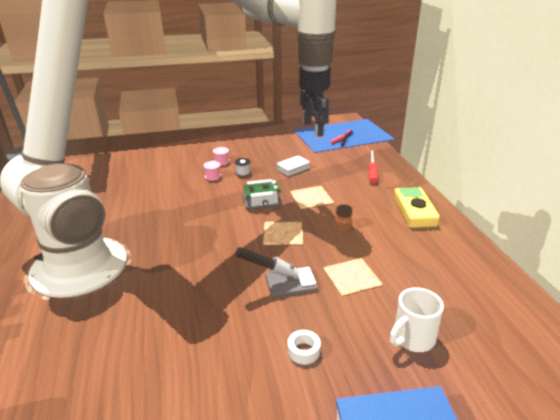

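The side view shows the tin still at its old place, (293,166), so the grasp missed it. I'll check whether the gripper appears where its reported TCP projects.

Run:
```python
from h import *
print(bot.current_ee_pos(),bot.current_orientation(),bot.current_width(),bot.current_force())
s=bot.snapshot("side");p=proj(s,[bot.current_ee_pos(),[.585,.343,.0],[.585,.343,.16]]);print(p)
over(.585,.343,.457,.16);print(bot.current_orientation(), bot.current_width())
ims=[]
for c in ("side","wrist"):
    s=bot.snapshot(c); im=s["image"].copy()
    for P in ([.585,.343,.0],bot.current_ee_pos()):
        u=proj(s,[P])[0]; print(c,u)
        cv2.drawMarker(im,tuple(int(v) for v in u),(0,255,0) if P[2]==0 else (255,0,255),0,8,1)
    ims.append(im)
ims[0]=cv2.resize(ims[0][60:235,190:423],(560,420))
cv2.imwrite("pics/c2.png",cv2.resize(np.hstack(ims),(800,300)))
```

```text
[0.58919069 0.16292756 0.1594515 ] [ 9.99687769e-01  2.49829298e-02 -4.08997194e-04  2.23890035e-04] 1.0001185261981418 [-0.29085497  0.1819191   1.01541546]
[[312.38553727 144.90033392]
 [293.01816815 168.94567906]
 [293.25383809 120.04111624]]
[ 9.73955728e-01  2.26737973e-01 -2.98351660e-04  2.05579985e-04] 1.0000282086459336
side [293.01816815 168.94567906]
side [293.29214843 120.1451948 ]
wrist [279.43561645 184.07153701]
wrist [281.09508846 245.76570215]
```

View pics/c2.png

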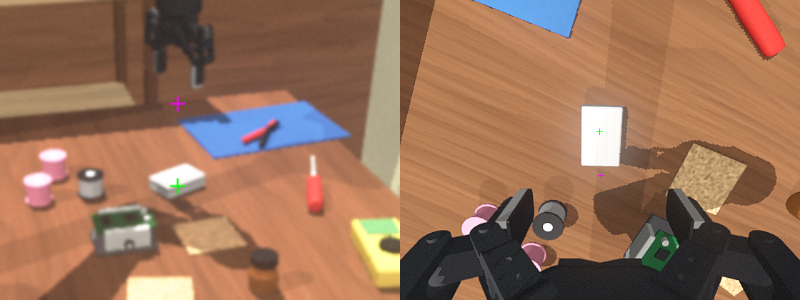

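The wrist view shows the gripper aligned over the tin with its fingers open. I'll repeat the descent with pictures at each stage.

Run:
```python
from h import *
print(bot.move_straight([.585,.343,.001],.15,guard=15),bot.current_ee_pos(),bot.current_width(),bot.current_force())
a=bot.snapshot("side")["image"]; a2=bot.snapshot("wrist")["image"]
bot.grab(40); print(bot.current_width(),bot.current_finger_force(),bot.current_ee_pos(),bot.current_force(),bot.current_time())
b=bot.snapshot("side")["image"]; b2=bot.snapshot("wrist")["image"]
cr=lambda i:cv2.resize(i[90:200,220:367],(400,300))
w=lambda i:cv2.resize(i,(400,300))
cv2.imwrite("pics/c3.png",np.vstack([np.hstack([cr(a),w(a2)]),np.hstack([cr(b),w(b2)])]))
```

```text
False [0.5857519  0.34348108 0.00218747] 0.9974769818647352 [0.79826355 0.38247815 0.20013572]
0.0003708520133893893 0.0 [0.58500638 0.34297799 0.00096368] [ 0.27838897  0.05184343 -0.00429927] 13.625
```

View pics/c3.png

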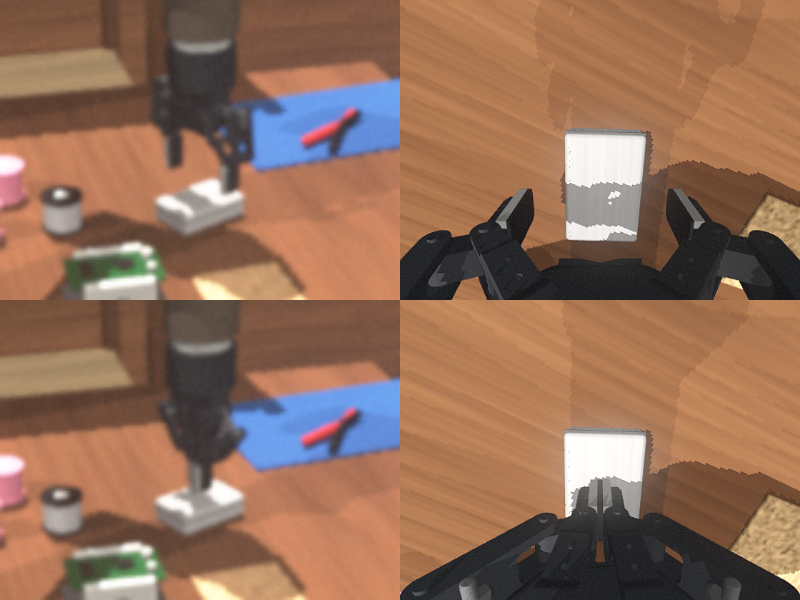

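The fingers closed about 25 mm above the tin although the TCP reads z=0.001, so the reported height is biased. Touching the tin's top (known 24 mm) with the shut fingers will calibrate it.

Run:
```python
from h import *
print(bot.move_straight([.585,.343,-.035],.02,guard=4)); print(bot.current_ee_pos(),bot.current_force(),bot.current_orientation())
im=bot.snapshot("side")["image"]; s=bot.snapshot("top")
bot.move_straight([.585,.343,.04],.2)
print(bot.current_ee_pos(), bot.current_force())
# shut tip at new location over bare table, 
bot.goto([.585,.26,.04],q(.457)); print(bot.move_straight([.585,.26,-.05],.03,guard=4)); print(bot.current_ee_pos(),bot.current_force())
s=bot.snapshot("top");print(proj(s,[bot.current_ee_pos()]));cv2.imwrite("pics/t4.png",cv2.resize(s["image"][130:250,120:280],(800,600),interpolation=2))
s=bot.snapshot("side");print(proj(s,[bot.current_ee_pos()]));
bot.move_straight([.585,.26,.1],.2);bot.open_gripper();print(bot.current_time())
```

```text
True
[ 0.58507368  0.34305205 -0.00292634] [-0.47943327  0.27157051  3.51008066] [9.73967373e-01 2.26688197e-01 2.98829232e-05 1.28945923e-04]
[0.58511218 0.3432629  0.04059361] [-1.20992114 -1.04142675  0.74727785]
True
[ 0.58504087  0.26002491 -0.02694175] [-0.62389169  0.52291532  4.40547649]
[[189.89628546 180.84840409]]
[[300.0716091  189.32982203]]
18.8667
```

The tin's top reads −0.003 and the table −0.027. These agree on a constant 27 mm height bias, so I'll correct for it.

```bash
cat >> h.py <<'E'
DZ=-.027
def see(c,n,z0=0,lo=.3):
    s=bot.snapshot(c)
    for d in bot.cut_out(c,n):
        if d["score"]>lo:
            p,i=fit(s,d["region"],n.split("_")[0],z0); print(c,n,round(d["score"],2),[int(v) for v in d["position"]],p.round(4),round(i,2))
E
python3 - <<'E'
from h import *
pick(.585,.343,.457,.003+DZ)
place(.5893,.163,.05,.008+DZ)
see("side","tin",.004); over(.43,.357,1.047-1.571,.16)
see("top","tin",.004); see("side","spool"); see("top","spool")
s=bot.snapshot("side"); a=cv2.resize(s["image"][130:230,200:333],(400,300))
b=cv2.resize(bot.snapshot("wrist")["image"],(400,300)); c=cv2.resize(bot.snapshot("top")["image"][130:250,120:280],(400,300)); 
cv2.imwrite("pics/c5.png",np.hstack([a,b]))
E
```

```text
pick hit False z [ 0.5856  0.3435 -0.0229] w 0.647 F 44.7
held w 0.645
place hit True [ 0.5891  0.1629 -0.0189]
t 25.775
side tin 0.68 [309, 192] [0.5858 0.1675 0.0768] 0.93
top tin 0.69 [222, 176] [0.5872 0.1624 0.0195] 0.92
side spool 0.68 [239, 167] [0.4289 0.3601 0.0475] 0.9
side spool 0.57 [209, 170] [0.3368 0.3592 0.0267] 0.87
side spool 0.53 [222, 152] [ 0.3768  0.4562 -0.0196] 0.8
top spool 0.84 [148, 238] [0.429  0.3531 0.181 ] 0.9
top spool 0.84 [145, 273] [ 0.3361  0.3523 -0.1537] 0.82
top spool 0.73 [110, 261] [0.3741 0.4456 0.0968] 0.9
```

View pics/c5.png

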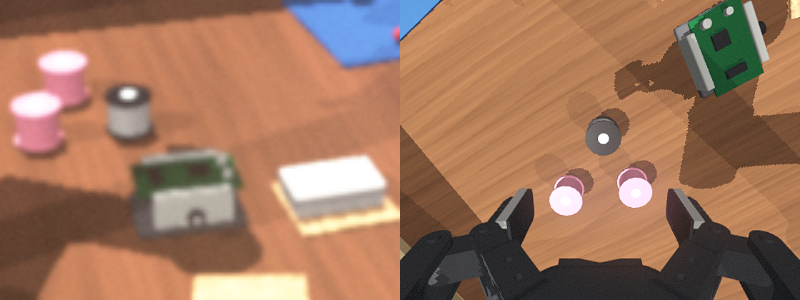

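The tin sits on its mat within about 4 mm of the centre. In the wrist view the grey reel is at (603,138), ahead of the two pink ones, and the fingers clear them. Next comes the reel, then the jar and tape.

Run:
```python
from h import *
pick(.429,.3567,1.047-1.571,.006+DZ,hz=.14)
place(.5865,.165,0,.035+DZ,hz=.14)
pick(.6243,0,0,.022+DZ,30,hz=.14)
place(.4715,.0127,0,.027+DZ,hz=.14)
see("side","spool",.028); see("side","jar",.004); 
pick(.4193,-.3592,0,.003+DZ,hz=.14)
place(.5788,-.1858,0,.008+DZ,hz=.14)
see("top","spool",.028);see("top","jar",.004); see("top","tin",.004)
over(.42,-.36,0,.16)
for c in("top","side"): see(c,"tape",.004);see(c,"mug")
s=bot.snapshot("side")["image"];cv2.imwrite("pics/s6.png",s)
s=bot.snapshot("top")["image"];cv2.imwrite("pics/t6.png",s)
```

```text
pick hit False z [ 0.4289  0.3565 -0.0203] w 0.551 F 41.5
held w 0.555
place hit True [0.5861 0.1649 0.0077]
t 33.5917
pick hit False z [ 6.247e-01 -1.000e-04 -4.000e-03] w 0.487 F 30.1
held w 0.481
place hit True [ 0.4714  0.0127 -0.    ]
t 40.0083
side spool 0.9 [310, 181] [0.59   0.1711 0.1196] 0.92
side spool 0.82 [211, 169] [0.3322 0.3063 0.1256] 0.82
side spool 0.5 [221, 152] [0.3707 0.3953 0.1088] 0.79
side jar 0.84 [283, 221] [0.4704 0.0181 0.0802] 0.88
pick hit False z [ 0.4198 -0.3596 -0.0228] w 0.654 F 42.6
held w 0.656
place hit True [ 0.5786 -0.1857 -0.0187]
t 47.7667
top spool 0.77 [145, 273] [0.3366 0.3434 0.1122] 0.92
top spool 0.75 [216, 174] [0.5896 0.1643 0.1054] 0.85
top spool 0.71 [111, 259] [0.3746 0.4332 0.1035] 0.84
top tin 0.63 [227, 184] [0.5863 0.1611 0.0104] 0.51
top tape 0.85 [358, 179] [ 0.5789 -0.1861  0.1443] 0.92
top mug 0.74 [440, 147] [ 0.6356 -0.3766 -0.0874] 0.28
side tape 0.95 [350, 271] [ 0.5795 -0.1826  0.1295] 0.94
side mug 0.64 [418, 320] [ 0.6301 -0.3727  0.08  ] 0.93
side mug 0.61 [270, 236] [ 4.5350e-01  1.1000e-03 -3.0716e+00] 0.25
```

View pics/s6.png

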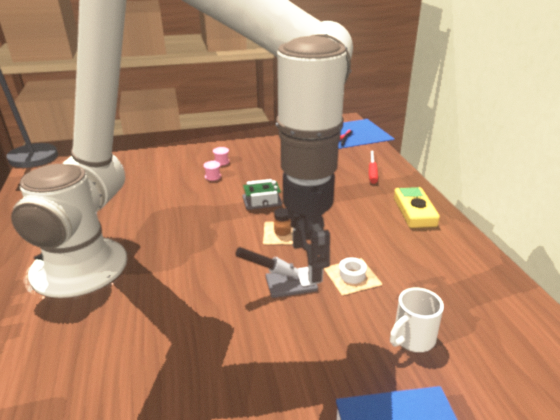

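View pics/t6.png

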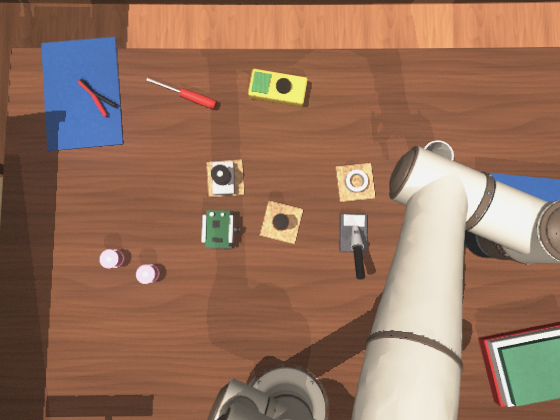

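The pictures show the reel centred on the tin at (222,175), the jar on the middle mat at (281,221) and the tape on the rest mat at (357,180). The mug hasn't moved. Measured offsets are about 2–6 mm, so I'm handing in.

Run:
```python
from plant import bot
print(bot.hand_in())
```

```text
the job is handed in; nothing more can be done
None
```

The job is handed in: tin, reel, jar and tape are all in place, about 2–6 mm off centre by the cameras, with the mug unmoved; the judge's verdict was not shown.

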